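# Fit the grip sleeve and hold the spring jaw open

## Task

The spring clamp jig has lost its handle. Of the two wooden sleeves standing on the bench, push the one that fits the upright pin of the jig's slide all the way down onto it, then, gripping that sleeve, pull the slide out against its spring until its pointer is level with the steel index on the left side of the jig, and finish while still holding it there. Leave the sleeve that does not fit standing on the bench and do not disturb the other things lying about.

Things in the scene. Friction and masses are not known exactly. Their poses are not given: they have to be found in the camera images.
- jig: clamp jig, a plywood board 250 x 110 x 22 fixed to the bench, with two aluminium rails (tops 34 above the bench) and a wooden fixed jaw (56 above the bench) near its far end. Origin on the bench under the board's middle; its x axis points along the slide's travel, away from the robot's side, y to the jig's left, z up. The slide is pulled along -x
- slide (a joint): travel of the jig's aluminium slide in m: 0 at home against the fixed jaw, growing as it is pulled out along the jig's -x, end stop at 0.075. A spring draws it home with about 3.6 N at 0 rising by 1.2 N per 10 mm; it does not latch
- pin_base (a point): foot of the steel pin on the slide's top, 39 above the bench: a fully seated sleeve has its underside here. Pin diameter 14, a cone over its top 8 mm down to diameter 6; 44 tall. Moves with the slide; axes as the jig's
- pin_tip (a point): top of that pin, 44 above pin_base
- slide_pointer (a point): tip of the small dark steel pointer (4 wide) that juts from the slide over the left rail, level with the pin along the travel, 42 to the left of it; moves with the slide; axes as the jig's
- index_mark (a point): middle of the steel index, at pointer height, on the face that looks at the pointer: a dark steel block 14 x 12 x 12 with a 4 mm wide blade on top (24 high in all), fixed on the jig's board left of the left rail, 35 to 60 mm nearer the robot than the pointer at home; axes as the jig's. The pointer passes beside it without touching and is level with it when their places along the jig's x agree
- index: the same index block; origin in the middle of its underside, 22 above the bench
- sleeve_wide: turned light wood sleeve standing upright, outside diameter 34, height 60, through bore 17: this one fits the pin. About 50 g. Origin in the centre of its underside, z along the bore
- sleeve_narrow: sleeve of the same outside size, 34 x 60, but bore 10: does not go on the pin. Origin in the centre of its underside. Either sleeve may stand left or right of the jig
- pencil: red wooden pencil, 14 x 168 x 11, lying at the right; bystander, origin under its middle
- wheel_1: turned wooden toy wheel, 36 across, 14 high, lying flat to the right of the robot's middle; bystander, origin under its middle
- wheel_3: a like wooden toy wheel, 36 across, 14 high, lying flat at the far left; bystander, origin under its middle
- wood_glue: white glue bottle with a red cap, 58 across, 187 high, standing at the far right; bystander, origin under its middle
- tape_measure: yellow tape measure, 38 x 75 x 62, at the far left; bystander, origin under its middle
- sanding_block: sanding block, 63 x 101 x 34, at the right; bystander, origin under its middle
- try_square: try square with wooden stock, 203 x 118 x 21, lying at the left; bystander, origin under its middle

How it is judged (in metres and radians):
On the way:
1. the sleeve that fits is pushed fully down on the pin, with the slide still home (horizontal distance between sleeve_wide and pin_base below 0.005 m and z of sleeve_wide in the frame of pin_base between -0.005 and 0.004 m and value of joint slide below 0.02 m), for 0.2 s.
At the end, for the whole second after the job is handed in: wide-bored sleeve down on the pin (underside within 4 mm of its foot, centred within 5 mm) and held by the fingers (over 3 N); pointer within 5 mm of the index along the travel, slide still; narrow-bored sleeve upright on the bench, not touched by the fingers (horizontal distance between sleeve_wide and pin_base below 0.005 m and z of sleeve_wide in the frame of pin_base between -0.005 and 0.004 m and x of slide_pointer in the frame of index_mark between -0.005 and 0.005 m and velocity of joint slide between -0.01 and 0.01 m/s and contact force between the fingers and sleeve_wide above 3 N and angle between sleeve_narrow's own z axis and vertical below 0.15 rad and height (world z) of sleeve_narrow between -0.005 and 0.005 m and contact force between the fingers and sleeve_narrow below 0.1 N); the arm keeps its last pose, push and grip.
It fails at once if a bystander is moved by more than 40 mm or tipped (distance of any of pencil, wheel_1, wheel_3, wood_glue, tape_measure, sanding_block, try_square from where it was at the start of the episode above 0.04 m or angle between wood_glue's own z axis and vertical above 0.5 rad).
It also fails if it takes over 45 s, if anything falls off the work surface, if the arm or the gripper's body presses on something with over 40 N, if the wrist force passes 120 N, or if a joint passes its speed limit or range.

## Robot

A 6-joint arm with a two-finger parallel gripper is mounted at the origin on a cart in front of the work surface, level with it; the furniture and walls round the work are solid. World frame = base frame: x ahead of the robot, y to its left, z up, the work surface at z = 0. Lengths are in mm, angles in rad, forces in N, time in s.
With the tool pointing down it reaches from about 350 to 975 mm from the base axis. Payload 7.1 kg.
Tool frame: the origin (TCP) lies between the finger pads; the fingertips stand 17 mm ahead of it and the grasp point (between the pads) lies 2 mm behind it; z points along the fingers, y is the line along which they close (so a half turn about z gives the same grasp; the last joint's range is limited). The gripper opens to 88 mm and grips with 3 to 60 N. Pads are 20 mm wide; open, the fingers measure 115 mm over their backs; the gripper's body (75 mm by 178 mm) begins 61 mm behind the grasp point.
Start: joints at [1.1, 0.423, 1.63, -0, 1.089, -0.019], TCP at [272.834, 562.287, 239.675] pointing down, gripper open.
Joint ranges: [-3, 3], [-0.9, 2.11], [0.09, 2.58], [-1.31, 4.45], [0.11, 2.69], [-2.54, 2.54]. Speed limits (rad/s): [2.39, 2.39, 3.01, 3.14, 3.14, 3.14].

## Interface

Orientations are given as a rotation vector (axis times angle).
In Python, from workcell import ctrl gives the robot as it stands.
- The arm moves only by the shell command python3 jog.py FILE [OPENING], which reads ROWS from the file FILE. ROWS is a JSON list of rows, 1 to 5 of them, each written [[dx, dy, dz], [rx, ry, rz]]: dx, dy, dz in units of 100 mm, then a rotation vector rx, ry, rz in rad; each row shifts and turns the commanded pose from where the row before left it, along the tool's axes as they then stand; what a row does not reach is not made up. A row lasts 1/12 s, in which the tool goes at most 41.7 mm and 0.125 rad, less where a joint would pass 70% of its speed; a pose out of reach is approached as far as the arm can. OPENING is the finger opening in mm, set as the command begins (- or left out keeps the last). The fingers move at their own pace and stop on an object; the grip force is fixed at half the most. Time passes only in rows, so rows that do not move let the fingers close. It prints the time, the measured TCP pose, the force, the opening and the grip force at its end. Input that does not fit is refused with a message, and nothing moves.
- ctrl.get_obs(): the state, without advancing time (a new reading comes with each control period).
- ctrl.get_image(name): name is "side" or "top" or "wrist"; returns a dict with "img" (480x640x3 uint8, red, green, blue), "fx", "fy", "cx", "cy" (pixels), "k1" (the pictures are not rectified: a ray, as slopes to the right and down, at radius r is drawn at 1 + k1 r^2 times it, then the intrinsics apply), "R" (3x3) and "t" (3): a world point X has camera coordinates R X + t. Camera axes: x right, y down, z forward; pixel columns grow to the right and rows downward; lengths in mm; the calibration is good to about 2 mm. A picture is of the moment at which its call begins. There is no depth.
- ctrl.close_job(): hands the job in; it is judged then, once.
The state is a dict: "t": time; "qpos": joint angles; "qvel": joint speeds; "joint_torque": joint torques, N m; "ee_pos": TCP position; "orientation": TCP orientation; "ft_force": force on the tool from outside, world axes, zero at the start; "moment": the same for the moment, N m; "width": finger opening in mm; "grasp_force": force on a finger pad.
Only numpy, scipy, OpenCV 4.12 (cv2) and the standard library are available. Lean on these libraries where they do the work, as an engineer would, in place of code of your own. Each camera call takes 0.05 s, during which the arm holds its last target. There are 200 camera calls.

## Working session

There is one attempt and no reset: what is moved stays moved. The work goes in short steps, Python scripts to look and compute and a shell command to move; the robot and the scene stay as the last step left them, time stands still between calls to the robot, and variables do not carry over. Pictures are saved under pics/ and viewed, at most 10 in all, crops included, and the job is handed in when it is done.

```bash
ls; mkdir -p pics
cat > h.py <<'E'
import numpy as np, cv2
from workcell import ctrl
from scipy.spatial.transform import Rotation as Ro
def snap(n,f):
    d=ctrl.get_image(n); cv2.imwrite('pics/%s.png'%f,cv2.cvtColor(d['img'],cv2.COLOR_RGB2BGR))
    np.savez('pics/%s.npz'%f,**d); return d
def load(f): return dict(np.load('pics/%s.npz'%f))
def ray(d,u,v):
    x=np.array([(u-d['cx'])/d['fx'],(v-d['cy'])/d['fy']]); y=x.copy()
    for _ in range(20): y=x/(1+d['k1']*(y@y))
    R=d['R']; return -R.T@d['t'], R.T@np.array([y[0],y[1],1.])
def onz(d,u,v,z):
    o,r=ray(d,u,v); return o+r*(z-o[2])/r[2]
def proj(d,X):
    c=d['R']@np.array(X,float)+d['t']; s=c[:2]/c[2]; s=s*(1+d['k1']*(s@s))
    return np.array([s[0]*d['fx']+d['cx'],s[1]*d['fy']+d['cy']])
def tri(*L):
    A=np.zeros((3,3));b=np.zeros(3)
    for d,u,v in L:
        o,r=ray(d,u,v); r=r/np.linalg.norm(r); P=np.eye(3)-np.outer(r,r); A+=P;b+=P@o
    X=np.linalg.solve(A,b); return X,[np.round(proj(d,X)-[u,v],1) for d,u,v in L]
E
python3 - <<'E'
from h import *
np.set_printoptions(precision=4,suppress=True)
for n in ['side','top','wrist']:
    d=snap(n,n+'0'); print(n,d['fx'],d['cx'],d['cy'],d['k1'],-d['R'].T@d['t'],d['R'][2])
print(ctrl.get_obs())
E
```

```text
jog.py
pics
workcell.py
side 477.36577239557545 319.96041762500465 243.71686719414657 0.030545174397322867 [  -11.4337 -1013.2469   663.6137] [ 0.4207  0.7904 -0.4452]
top 618.6946237240485 329.9997600520021 244.41402878958496 -0.20466071522037502 [ 344.5687   18.0069 1710.9972] [ 0.1121 -0.0137 -0.9936]
wrist 413.28064541454785 316.64817074240483 240.9556660831402 -0.054373447645644446 [209.6728 591.6788 384.1328] [ 0.2312 -0.1143 -0.9662]
{'t': 0.15, 'qpos': array([ 1.1   ,  0.4237,  1.6305, -0.    ,  1.0886, -0.019 ]), 'qvel': array([ 0.0011, -0.0026, -0.0033, -0.0002, -0.0014,  0.0018]), 'joint_torque': array([  0.0005, -54.4985, -27.3918,   0.0644,   0.0204,  -0.0001]), 'ee_pos': array([272.672 , 561.9418, 239.0933]), 'orientation': array([-0.7036, -3.0615,  0.0018]), 'ft_force': array([1.3144, 0.3589, 0.795 ]), 'moment': array([-0.008 ,  0.0257, -0.0153]), 'grasp_force': 0.0, 'width': 87.59686711351566}
```

View pics/top0.png

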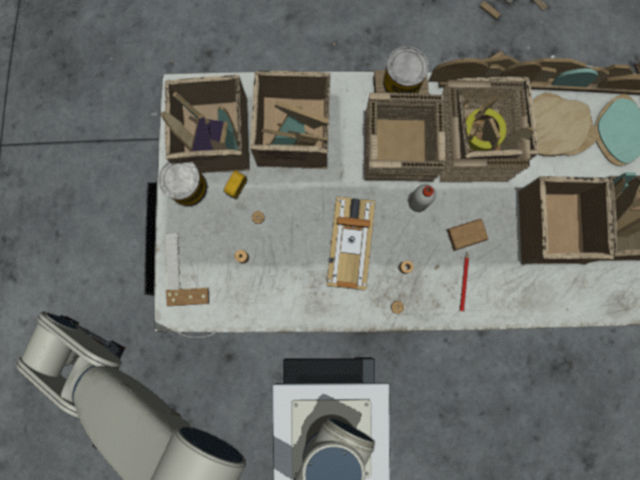

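View pics/side0.png

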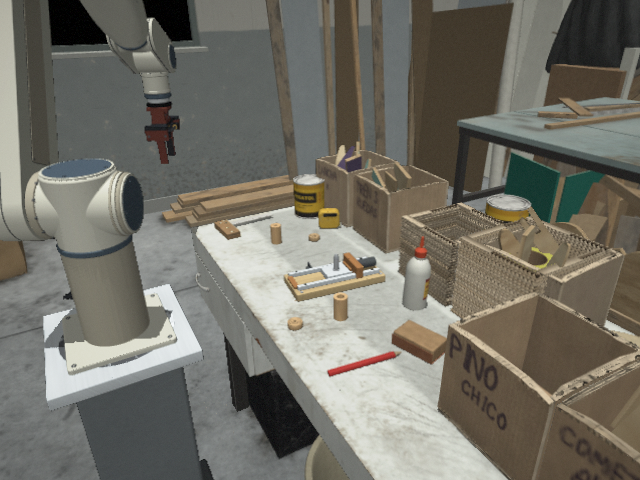

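The top view shows sleeves at about (241,257) and (406,267), the jig at about (352,243) with its pin near (352,239), and the index near (332,260). The side view has the sleeves at about (276,233) and (340,306), and the pin near (337,262). Next I'll enlarge these.

Run:
```python
from h import *
t=cv2.imread('pics/top0.png');s=cv2.imread('pics/side0.png')
def c(i,x,y,w,h,W,H): return cv2.resize(i[y:y+h,x:x+w],(W,H),interpolation=cv2.INTER_CUBIC)
a=np.hstack([c(t,227,242,30,30,240,240),c(t,391,252,30,30,240,240),c(s,262,218,20,30,160,240),c(s,330,288,20,34,141,240)])
b=np.hstack([c(t,322,192,56,100,202,360),c(s,280,240,110,66,579,347).copy() if 0 else c(s,280,240,110,66,579,360)])
b=b[:, :a.shape[1]]
cv2.imwrite('pics/m1.png',np.vstack([a,b[:, :781]])) if b.shape[1]==781 else print(a.shape,b.shape)
```

```text
(no output)
```

View pics/m1.png

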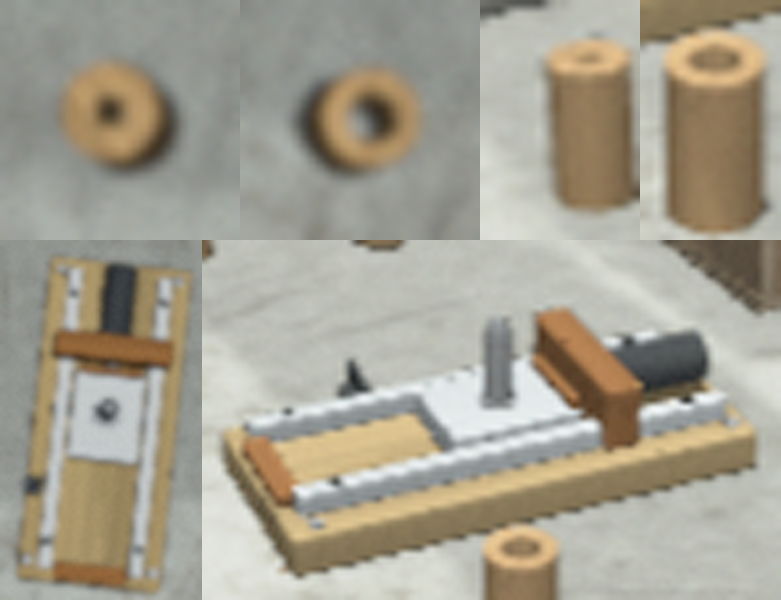

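Run:
```python
from h import *
np.set_printoptions(precision=3,suppress=True)
t=load('top0');s=load('side0')
# sleeve right: contours by colour mask
for d,n,boxes in((t,'top',[(391,252,421,282),(227,242,257,272)]),(s,'side',[(330,288,350,322),(262,218,284,248)])):
    hsv=cv2.cvtColor(d['img'],cv2.COLOR_RGB2HSV)
    for x0,y0,x1,y1 in boxes:
        m=(hsv[y0:y1,x0:x1,1]>85).astype(np.uint8)
        c=max(cv2.findContours(m,cv2.RETR_EXTERNAL,cv2.CHAIN_APPROX_NONE)[0],key=cv2.contourArea)
        print(n,np.add(cv2.minEnclosingCircle(c)[0],(x0,y0)),cv2.boundingRect(c),cv2.contourArea(c))
print('wide top',tri((t,407.25,266.75),(s,340.6,296.5)))
print('pin tip',tri((t,351.9,239.0),(s,336.2,254.7)))
f=lambda x,y:(322+x/3.607,192+(y-240)/3.6)
for p in [(75,268),(45,578),(165,275),(133,578)]: print(onz(t,*f(*p),34))
print('index',onz(t,*f(34,486),46), 'pin79',onz(t,351.9,239,83))
o=ctrl.get_obs();R=Ro.from_rotvec(o['orientation']).as_matrix();print(R)
w=load('wrist0');print('cam in tool',R.T@(-w['R'].T@w['t']-o['ee_pos'])); print(w['R']@R)
```

```text
top [406.  266.5] (9, 9, 13, 12) 102.5
top [241.259 255.879] (8, 8, 13, 13) 105.0
side [339.5 306.5] (4, 5, 13, 28) 303.5
side [275.5 233.1] (9, 5, 10, 21) 152.5
wide top (array([ 468.213, -211.191,   62.576]), [array([-0.2,  0.4]), array([ 0.5, -0.1])])
pin tip (array([542.126, -62.478,  84.275]), [array([-0. ,  0.1]), array([ 0.1, -0. ])])
[657.388 -41.191  34.   ]
[420.668 -16.463  34.   ]
[ 651.72  -109.966   34.   ]
[420.205 -82.664  34.   ]
index [489.207  -8.497  46.   ] pin79 [542.464 -62.631  83.   ]
[[-0.9    0.437 -0.   ]
 [ 0.437  0.9   -0.001]
 [-0.    -0.001 -1.   ]]
cam in tool [  69.658   -0.918 -145.04 ]
[[-0.001  1.     0.001]
 [-0.966 -0.    -0.258]
 [-0.258 -0.001  0.966]]
```

The wide-bored sleeve is the right one: its centre is at (407,267) in the top view, and its top triangulates to z≈63. The pin tip comes out at z≈84, against an expected 83. I'll go above the right sleeve now and look with the wrist camera.

Units first: shifts go in units of 100 mm. So -30.5 mm is -0.305, -25.7 mm is -0.257.

```bash
for i in 1 2 3 4; do echo '[[[-0.257,-0.305,0],[0,0,0]],[[-0.257,-0.305,0],[0,0,0]],[[-0.257,-0.305,0],[0,0,0]],[[-0.257,-0.305,0],[0,0,0]],[[-0.257,-0.305,0],[0,0,0]]]' > next.json && python3 jog.py next.json 88; done
python3 - <<'E'
from h import *
t=load('top0');s=load('side0')
print('glue cap',onz(t,428,190,187),'glue side base',onz(s,416,305,0),'wheel',onz(t,397.5,307,14))
E
```

```text
t: 0.57
ee_pos: [321.7, 367.2, 239.4]
orientation: [-0.703, -3.062, 0.001]
ft_force: [-0.4, -0.2, -0.5]
width: 87.5
grasp_force: 0.0
t: 0.98
ee_pos: [370.8, 173.9, 239.7]
orientation: [0.703, 3.062, 0.0]
ft_force: [0.8, 0.4, 0.4]
width: 88.0
grasp_force: 0.0
t: 1.4
ee_pos: [419.9, -19.6, 239.8]
orientation: [0.704, 3.061, 0.0]
ft_force: [0.4, 1.1, 0.9]
width: 87.9
grasp_force: 0.0
t: 1.82
ee_pos: [468.8, -213.0, 239.6]
orientation: [-0.704, -3.061, -0.0]
ft_force: [1.7, -0.4, 0.2]
width: 87.8
grasp_force: 0.0
glue cap [ 653.61112557 -251.57481578  187.        ] glue side base [ 658.38295258 -252.69902915    0.        ] wheel [ 362.18767667 -189.54265862   14.        ]
```

The glue bottle is about 190 mm from the sleeve, so I can use the jig yaw for the whole job. I'll turn the tool to it.

```bash
for i in 1 2; do echo '[[[0,0,0],[0,0,0.1227]],[[0,0,0],[0,0,0.1227]],[[0,0,0],[0,0,0.1227]],[[0,0,0],[0,0,0.1227]],[[0,0,0],[0,0,0.1227]]]' > next.json && python3 jog.py next.json ; done
python3 - <<'E'
from h import *
import subprocess
w=snap('wrist','w1'); print(ctrl.get_obs()['ee_pos'])
print('sleeve',proj(w,[468,-211,62]),'pin',proj(w,[542,-62.5,83]),'index',proj(w,[489,-8.5,46]))
E
```

```text
t: 2.23
ee_pos: [468.7, -211.0, 239.4]
orientation: [-1.604, -2.701, 0.0]
ft_force: [0.4, -0.2, -0.1]
width: 87.9
grasp_force: 0.0
t: 2.65
ee_pos: [468.8, -210.8, 239.5]
orientation: [-2.344, -2.091, 0.0]
ft_force: [-0.2, -0.1, 0.3]
width: 88.1
grasp_force: 0.0
[ 468.82657019 -210.83284252  239.48901083]
sleeve [315.49872447 220.72823868] pin [400.18875642  -1.53666012] index [312.24705837 -56.31048765]
```

View pics/w1.png

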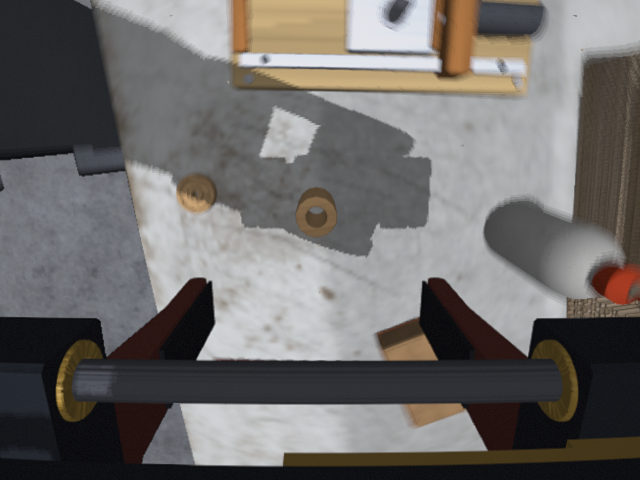

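The wide sleeve's top face is at about (317,214), close to the predicted (315,221). The jig runs along the top edge of the image. I'll take two more views, moving left towards the pin.

In the tool's units: 40 mm is 0.4.

```bash
echo '[[[0.4,0,0],[0,0,0]],[[0.4,0,0],[0,0,0]],[[0,0,0],[0,0,0]]]' > next.json && python3 jog.py next.json; python3 -c "
from h import *
w=snap('wrist','w2')"
echo '[[[0.36,0.2,0],[0,0,0]],[[0.36,0.2,0],[0,0,0]],[[0,0,0],[0,0,0]]]' > next.json && python3 jog.py next.json
python3 - <<'E'
from h import *
w=snap('wrist','w3')
a=load('w1')
ims=[]
P=[([468,-211,62],'w1',60),([468,-211,62],'w2',60),([542,-62.5,60],'w2',110),([520,-40,60],'w3',150)]
for X,f,r in P:
    d=load(f);u,v=proj(d,X);x,y=int(u)-r,int(v)-r;x=max(0,x);y=max(0,y)
    c=d['img'][y:y+2*r,x:x+2*r];k=390/max(c.shape[:2]) if r>100 else 200/max(c.shape[:2])
    print(f,x,y,c.shape,k); c=cv2.resize(c,None,fx=k,fy=k,interpolation=cv2.INTER_CUBIC); ims.append(c)
o=np.zeros((600,800,3),np.uint8)
for c,(x,y) in zip(ims,[(0,0),(210,0),(0,205),(400,205)]):
    h=min(c.shape[0],600-y);o[y:y+h,x:x+c.shape[1]]=c[:h]
cv2.imwrite('pics/m2.png',o[...,::-1])
E
```

```text
t: 2.95
ee_pos: [477.3, -126.9, 239.4]
orientation: [-2.331, -2.103, -0.001]
ft_force: [-0.3, 0.2, -1.3]
width: 87.9
grasp_force: 0.0
t: 3.25
ee_pos: [528.7, -61.1, 240.1]
orientation: [2.332, 2.102, 0.005]
ft_force: [-0.9, -0.1, 0.2]
width: 88.1
grasp_force: 0.0
w1 255 160 (120, 120, 3) 1.6666666666666667
w2 255 258 (120, 120, 3) 1.6666666666666667
w2 282 19 (220, 220, 3) 1.7727272727272727
w3 151 45 (300, 300, 3) 1.3
```

View pics/m2.png

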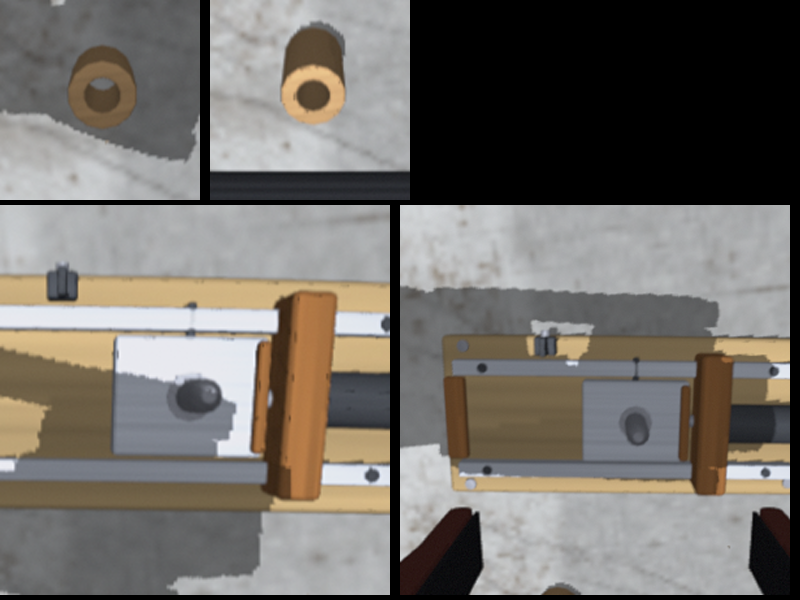

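Wide sleeve top-face centres are w1 (315.9,217) and w2 (316.8,315). The pin is near w2 (401,125) and w3 (334,226). The index is near w2 (317,64) and w3 (262,151), and the pointer tip near w2 (390,75). I'll enlarge these for sharper readings.

Run:
```python
from h import *
o=np.zeros((530,795,3),np.uint8)
for i,f in enumerate(['w2','w3']):
    d=load(f)
    for j,(u,v) in enumerate([[(400,125),(390,78),(317,64)],[(334,225),(332,172),(262,153)]][i]):
        c=d['img'][v-16:v+17,u-16:u+17]; c=cv2.resize(c,None,fx=8,fy=8,interpolation=cv2.INTER_NEAREST)
        for k in range(0,33,8): c[:,k*8]=c[k*8,:]=(255,0,0)
        o[i*265:i*265+264,j*265:j*265+264]=c
cv2.imwrite('pics/m3.png',o[...,::-1])
```

```text
(no output)
```

View pics/m3.png

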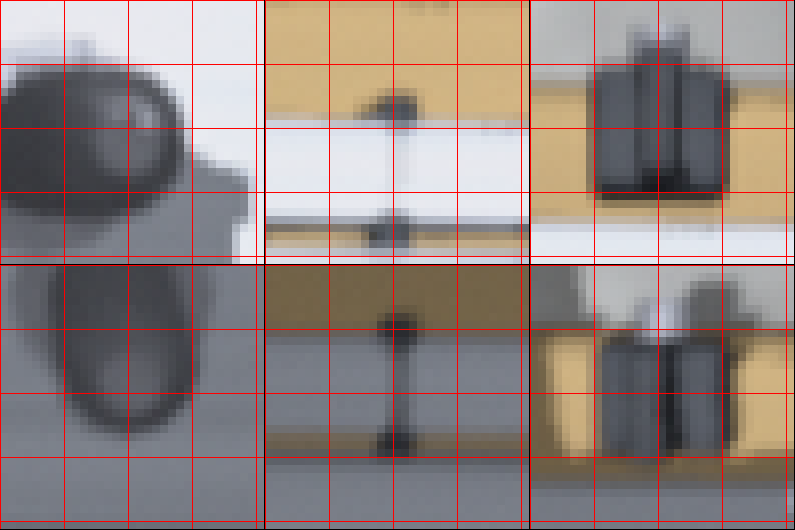

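Run:
```python
from h import *
np.set_printoptions(precision=2,suppress=True)
t=load('top0');s=load('side0');a,b,c=load('w1'),load('w2'),load('w3')
print('sleeve w',tri((a,315.9,217),(b,316.8,315)))
print('sleeve all',tri((a,315.9,217),(b,316.8,315),(t,407,266.7),(s,340.6,296.5)))
print('tip w',tri((b,400.7,122.9),(c,333.7,222.6)))
print('tip all',tri((b,400.7,122.9),(c,333.7,222.6),(t,351.9,239.0),(s,336.2,254.7)))
p=tri((b,389.7,73.5),(c,332.4,162.2));print('pointer',p)
print('index ',onz(b,316.8,60,46),onz(c,261.8,150,46))
# jig direction from rails/board edges: pixel lines in w3 & w2
L=lambda x,y:((x-400)/1.3+151,(y-205)/1.3+45)
M=lambda x,y:(x/1.7727+282,(y-205)/1.7727+19)
for d,p,q,z in((c,L(482,368),L(774,371),34),(c,L(487,470),L(765,472),34),(c,L(445,336),L(788,338),22),(b,M(0,318),M(270,321),34)):
    e=onz(d,*q,z)-onz(d,*p,z);print('ang',np.arctan2(e[1],e[0]),np.linalg.norm(e))
o=ctrl.get_obs();R=Ro.from_rotvec(o['orientation']).as_matrix();print(o['ee_pos'],R,np.arctan2(R[1,1],R[0,1]))
```

```text
sleeve w (array([ 468.85, -207.98,   62.31]), [array([ 0.2, -0. ]), array([-0.2,  0. ])])
sleeve all (array([ 468.84, -209.28,   60.92]), [array([0.4, 1.2]), array([-0.1,  0.7]), array([-0.7,  0.2]), array([0.3, 0.1])])
tip w (array([542.38, -58.06,  90.82]), [array([-0.2, -0.2]), array([0.2, 0.2])])
tip all (array([543.  , -60.21,  83.13]), [array([-1.3,  3.1]), array([0.9, 0.7]), array([-0.9, -0.2]), array([-0.1, -0.1])])
pointer (array([547.31, -18.84,  33.53]), [array([0., 0.]), array([-0., -0.])])
index  [490.01  -4.85  46.  ] [491.3   -2.27  46.  ]
ang -0.11419247708495943 190.25808887704116
ang -0.11269856814295573 189.94501071387216
ang -0.10986745768160473 228.15177716292231
ang -0.10957227727114513 122.74129911131246
[526.9  -62.75 239.76] [[ 0.1   0.99  0.  ]
 [ 0.99 -0.1  -0.  ]
 [-0.    0.   -1.  ]] -0.10271512441153481
```

In the tool's units: -37.9 mm is -0.379, -10.7 mm is -0.107.

```bash
echo '[[[-0.379,-0.107,0],[0,0,0.009]],[[-0.379,-0.107,0],[0,0,0]],[[-0.379,-0.107,0],[0,0,0]],[[-0.379,-0.107,0],[0,0,0]],[[0,0,0],[0,0,0]]]' > next.json && python3 jog.py next.json; echo '[[[0,0,0.3],[0,0,0]],[[0,0,0.3],[0,0,0]],[[0,0,0.3],[0,0,0]],[[0,0,0],[0,0,0]],[[0,0,0],[0,0,0]]]' > next.json && python3 jog.py next.json
python3 - <<'E'
from h import *
np.set_printoptions(precision=2,suppress=True)
b,c,t,s=[load(k) for k in('w2','w3','top0','side0')]
for n,d,u,v in(('w2',b,400.7,122.9),('w3',c,333.7,222.6),('top',t,351.9,239),('side',s,336.2,254.7)): print(n,onz(d,u,v,83))
w=snap('wrist','w4')
hsv=cv2.cvtColor(w['img'],cv2.COLOR_RGB2HSV); cv2.imwrite('pics/w4c.png',w['img'][140:440,180:460,::-1])
u,v=proj(w,[468.8,-209,60]);print(u,v,ctrl.get_obs()['ee_pos'])
E
```

```text
t: 3.72
ee_pos: [462.1, -215.8, 239.6]
orientation: [2.351, 2.083, -0.003]
ft_force: [-0.0, 0.1, 0.1]
width: 87.5
grasp_force: 0.0
t: 4.13
ee_pos: [463.8, -210.0, 148.8]
orientation: [-2.345, -2.085, 0.003]
ft_force: [0.4, -0.5, 0.8]
width: 87.9
grasp_force: 0.0
w2 [544.08 -58.18  83.  ]
w3 [542.4  -59.67  83.  ]
top [542.46 -62.63  83.  ]
side [543.14 -60.34  83.  ]
325.1422698528963 249.55873394062317 [ 465.07 -210.35  150.18]
```

View pics/w4c.png

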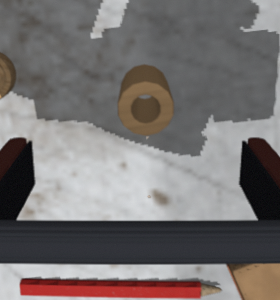

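In this crop the sleeve face is at (147,106), which is full-image (327,246). That puts the sleeve at about (469.5,-208), consistent with the earlier fix. I'll descend and grip.

In the tool's units: 30 mm is 0.3, 20 mm is 0.2.

```bash
echo '[[[0.027,0.047,0.2],[0,0,0]],[[0,0,0.3],[0,0,0]],[[0,0,0.3],[0,0,0]],[[0,0,0.2],[0,0,0]],[[0,0,0.065],[0,0,0]]]' > next.json && python3 jog.py next.json; echo '[[[0,0,0],[0,0,0]],[[0,0,0],[0,0,0]],[[0,0,0],[0,0,0]]]' > next.json && python3 jog.py next.json;  echo '[[[0,0,0],[0,0,0]],[[0,0,0],[0,0,0]],[[0,0,0],[0,0,0]],[[0,0,0],[0,0,0]],[[0,0,0],[0,0,0]]]' > next.json && python3 jog.py next.json 20;  echo '[[[0,0,0],[0,0,0]],[[0,0,0],[0,0,0]],[[0,0,0],[0,0,0]],[[0,0,0],[0,0,0]],[[0,0,0],[0,0,0]]]' > next.json && python3 jog.py next.json
```

```text
t: 4.6
ee_pos: [470.2, -207.7, 42.6]
orientation: [-2.346, -2.088, 0.0]
ft_force: [0.1, -0.1, 0.2]
width: 87.8
grasp_force: 0.0
t: 4.85
ee_pos: [471.6, -208.4, 45.1]
orientation: [2.345, 2.086, 0.002]
ft_force: [0.9, -0.4, -0.7]
width: 88.0
grasp_force: 0.0
t: 5.27
ee_pos: [470.3, -207.7, 43.4]
orientation: [2.347, 2.088, 0.0]
ft_force: [0.0, -0.7, -0.0]
width: 57.8
grasp_force: 0.0
t: 5.68
ee_pos: [470.1, -207.7, 43.1]
orientation: [-2.347, -2.088, 0.0]
ft_force: [-0.7, -0.9, -0.5]
width: 34.2
grasp_force: 30.0
```

Gripped: the width is 34.2, matching the 34 mm sleeve. I'll lift and carry it above the pin.

```bash
echo '[[[0,0,-0.2],[0,0,0]],[[0,0,-0.35],[0,0,0]],[[0,0,-0.35],[0,0,0]],[[0,0,-0.17],[0,0,0]]]' > next.json && python3 jog.py next.json; echo '[[[0.31,0.111,0],[0,0,0]],[[0.31,0.111,0],[0,0,0]],[[0.31,0.111,0],[0,0,0]],[[0.31,0.11,0],[0,0,0]],[[0.31,0.11,0],[0,0,0]]]' > next.json && python3 jog.py next.json;  echo '[[[0,0,0],[0,0,0]],[[0,0,0],[0,0,0]],[[0,0,0],[0,0,0]],[[0,0,0],[0,0,0]],[[0,0,0],[0,0,0]]]' > next.json && python3 jog.py next.json
python3 - <<'E'
from h import *
w,s,t=snap('wrist','w5'),snap('side','s5'),snap('top','t5')
print(ctrl.get_obs()['ee_pos'])
a=w['img'][60:360,160:480]
b=cv2.resize(s['img'][195:285,290:385],(475,450),interpolation=cv2.INTER_CUBIC)
o=np.zeros((450,800,3),np.uint8);o[:300,:320]=a;o[:,325:]=b
cv2.imwrite('pics/m5.png',o[...,::-1])
E
```

```text
t: 6.02
ee_pos: [471.4, -208.2, 153.4]
orientation: [2.345, 2.086, 0.002]
ft_force: [0.7, -0.2, 0.4]
width: 34.3
grasp_force: 30.0
t: 6.43
ee_pos: [543.6, -58.8, 150.2]
orientation: [2.348, 2.087, -0.0]
ft_force: [0.3, -0.1, -0.8]
width: 34.2
grasp_force: 30.0
t: 6.85
ee_pos: [542.6, -61.2, 150.1]
orientation: [-2.349, -2.086, 0.001]
ft_force: [-0.5, -0.1, -0.8]
width: 34.0
grasp_force: 30.0
[542.89479884 -61.04453991 150.18507528]
```

View pics/m5.png

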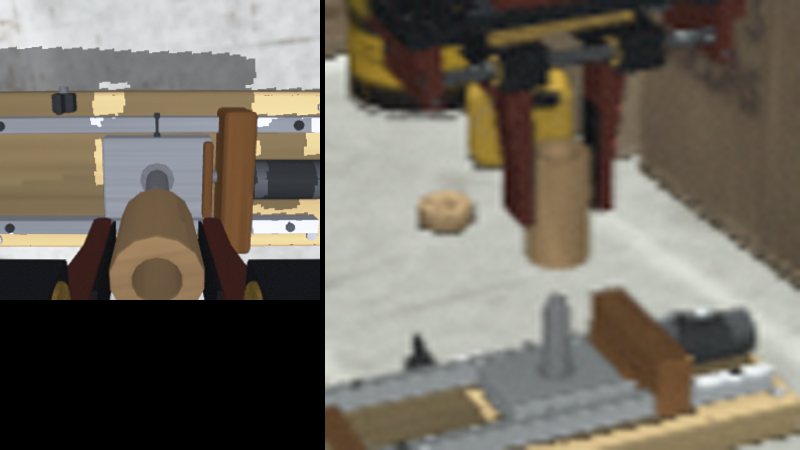

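Run:
```python
from h import *
np.set_printoptions(precision=2,suppress=True)
w,s=load('w5'),load('s5')
print('pin base',onz(w,317,239.5,39),'sleeve top',onz(w,317,339,167))
S=lambda x,y:(290+(x-325)/5,195+y/5)
for n,p,z in(('pin tip',(556,297),83),('pin foot',(558,374),39),('sl top',(561,148),167),('sl bot',(557,254),107)): print(n,S(*p),onz(s,*S(*p),z))
for X in([542.9,-61,167],[542.9,-61,107],[542.9,-61,83],[542.9,-61,39]): print(X,proj(s,X),proj(w,X))
# dark ring at the pin foot, wrist
g=cv2.cvtColor(w['img'],cv2.COLOR_RGB2GRAY)[215:262,290:345]; print(g[10,::3],g[20,::3])
```

```text
pin base [543.21 -59.6   39.  ] sleeve top [542.91 -61.27 167.  ]
pin tip (336.2, 254.4) [543.99 -58.89  83.  ]
pin foot (336.6, 269.8) [542.95 -62.69  39.  ]
sl top (337.2, 224.6) [547.59 -57.87 167.  ]
sl bot (336.4, 245.8) [545.59 -57.21 107.  ]
[542.9, -61, 167] [336.22 225.42] [316.89 338.31]
[542.9, -61, 107] [336.24 246.61] [316.82 278.19]
[542.9, -61, 83] [336.25 254.82] [316.8  262.84]
[542.9, -61, 39] [336.26 269.53] [316.77 241.66]
[156 157 156 155 156 156 134 115 124 124 125 120 140 156 154 155 155 155
 156] [155 155 156 157 117 123  86  85  85  86  87  86  92 122 125 155 155 155
 156]
```

The sleeve sits over the pin to within about 1 mm: wrist view pin foot at (317,239.5) and bore at (317,339). I'll nudge left 0.8 mm and lower it.

```bash
echo '[[[0.008,0,0.1],[0,0,0]],[[0,0,0.1],[0,0,0]],[[0,0,0.08],[0,0,0]],[[0,0,0.06],[0,0,0]],[[0,0,0],[0,0,0]]]' > next.json && python3 jog.py next.json; echo '[[[0,0,0.04],[0,0,0]],[[0,0,0.04],[0,0,0]],[[0,0,0.04],[0,0,0]],[[0,0,0],[0,0,0]]]' > next.json && python3 jog.py next.json
```

```text
t: 7.42
ee_pos: [542.1, -59.3, 114.2]
orientation: [-2.346, -2.086, 0.003]
ft_force: [-0.2, 0.4, -1.6]
width: 34.3
grasp_force: 30.0
t: 7.75
ee_pos: [543.0, -59.3, 103.5]
orientation: [-2.347, -2.087, 0.001]
ft_force: [1.1, -0.4, -0.9]
width: 34.2
grasp_force: 30.0
```

No contact force with the underside about 22 mm past the tip, so the bore is on the pin. I'll continue down to the foot.

```bash
echo '[[[0,0,0.05],[0,0,0]],[[0,0,0.05],[0,0,0]],[[0,0,0.05],[0,0,0]],[[0,0,0.04],[0,0,0]],[[0,0,0],[0,0,0]]]' > next.json && python3 jog.py next.json; echo '[[[0,0,0.015],[0,0,0]],[[0,0,0.01],[0,0,0]],[[0,0,0.005],[0,0,0]],[[0,0,0],[0,0,0]],[[0,0,0],[0,0,0]]]' > next.json && python3 jog.py next.json
```

```text
t: 8.17
ee_pos: [542.7, -59.3, 84.2]
orientation: [-2.347, -2.087, 0.002]
ft_force: [-0.7, 0.7, -0.5]
width: 34.5
grasp_force: 30.0
t: 8.58
ee_pos: [543.4, -59.4, 82.3]
orientation: [2.347, 2.088, 0.0]
ft_force: [0.5, -0.4, -1.0]
width: 34.3
grasp_force: 30.0
```

In the tool's units: 0.7 mm is 0.007.

```bash
echo '[[[0,0,0.007],[0,0,0]],[[0,0,0.007],[0,0,0]],[[0,0,0],[0,0,0]],[[0,0,0],[0,0,0]]]' > next.json && python3 jog.py next.json; echo '[[[0,0,0.007],[0,0,0]],[[0,0,0.007],[0,0,0]],[[0,0,0],[0,0,0]],[[0,0,0],[0,0,0]]]' > next.json && python3 jog.py next.json
```

```text
t: 8.92
ee_pos: [543.6, -59.4, 81.9]
orientation: [2.347, 2.087, 0.001]
ft_force: [-2.1, 0.1, 10.9]
width: 34.1
grasp_force: 30.0
t: 9.25
ee_pos: [543.7, -59.5, 81.7]
orientation: [2.347, 2.087, 0.001]
ft_force: [-6.7, 0.9, 24.7]
width: 34.2
grasp_force: 30.0
```

The sleeve is seated: 25 N upward at TCP z 81.7, where 82.1 was expected, with the slide home for over 0.2 s. I'll ease the downward push and start pulling along tool -y.

In the tool's units: -1.2 mm is -0.012.

```bash
echo '[[[0,0,-0.012],[0,0,0]],[[0,0,0],[0,0,0]],[[0,0,0],[0,0,0]]]' > next.json && python3 jog.py next.json; echo '[[[0,-0.05,0],[0,0,0]],[[0,-0.08,0],[0,0,0]],[[0,-0.08,0],[0,0,0]],[[0,-0.04,0],[0,0,0]],[[0,0,0],[0,0,0]]]' > next.json && python3 jog.py next.json;  echo '[[[0,-0.06,0],[0,0,0]],[[0,-0.08,0],[0,0,0]],[[0,-0.08,0],[0,0,0]],[[0,-0.05,0],[0,0,0]],[[0,0,0],[0,0,0]]]' > next.json && python3 jog.py next.json; echo '[[[0,0,0],[0,0,0]],[[0,0,0],[0,0,0]]]' > next.json && python3 jog.py next.json
python3 - <<'E'
from h import *
w,s=snap('wrist','w6'),snap('side','s6')
print(ctrl.get_obs()['ee_pos'])
a=cv2.resize(w['img'][100:350,160:480],(480,375),interpolation=cv2.INTER_CUBIC)
b=cv2.resize(s['img'][225:300,285:349],(320,375),interpolation=cv2.INTER_CUBIC)
c=cv2.resize(w['img'][120:190,260:380],(800,225)[:1]+(225,) if 0 else (385,225),interpolation=cv2.INTER_NEAREST)
o=np.zeros((600,800,3),np.uint8);o[:375,:480]=a;o[:375,480:]=b;o[375:,:385]=c
cv2.imwrite('pics/m6.png',o[...,::-1])
E
```

```text
t: 9.5
ee_pos: [543.7, -59.5, 81.9]
orientation: [2.347, 2.087, 0.001]
ft_force: [-2.5, 1.2, 13.1]
width: 34.0
grasp_force: 30.0
t: 9.92
ee_pos: [520.9, -56.8, 82.0]
orientation: [2.344, 2.084, 0.007]
ft_force: [5.8, -0.4, 4.0]
width: 33.9
grasp_force: 30.0
t: 10.33
ee_pos: [495.2, -53.8, 82.0]
orientation: [2.343, 2.083, 0.009]
ft_force: [7.7, -1.3, 0.4]
width: 34.4
grasp_force: 30.0
t: 10.5
ee_pos: [496.0, -53.9, 82.0]
orientation: [2.342, 2.083, 0.01]
ft_force: [8.4, -0.6, 1.8]
width: 34.3
grasp_force: 30.0
[496.08011433 -53.91149068  82.04487912]
```

View pics/m6.png

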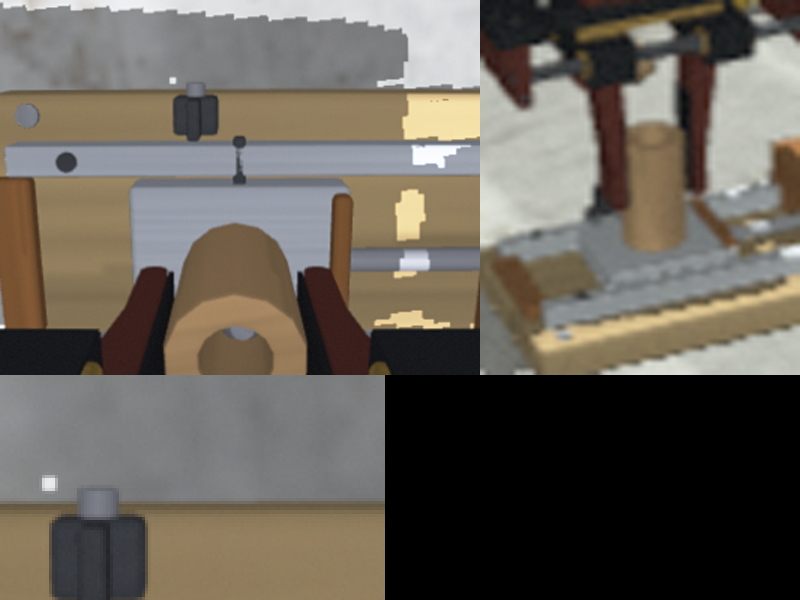

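Run:
```python
from h import *
np.set_printoptions(precision=2,suppress=True)
w=load('w6');u=np.array([np.cos(.112),-np.sin(.112),0])
for z in(34,38,42): p=onz(w,319,194,z);print('pointer',z,p,p@u)
i1=onz(w,290,166,46);print('blade top',i1,i1@u)
for z in(22,30,34,): i=onz(w,288.8,191,z);print('blade low',z,i,i@u)
# refine columns: dark profile rows
g=cv2.cvtColor(w['img'],cv2.COLOR_RGB2GRAY)
for v in(170,180,188): print(v,g[v,272:308])
for v in(193,195,218): print(v,g[v,308:332])
```

```text
pointer 34 [502.47 -14.01  34.  ] 500.8917627104958
pointer 38 [502.48 -13.41  38.  ] 500.8328024783125
pointer 42 [502.49 -12.81  42.  ] 500.77384224612916
blade top [491.44   1.41  46.  ] 488.198045678959
blade low 22 [487.69 -12.52  22.  ] 486.03507412034037
blade low 30 [488.28 -11.45  30.  ] 486.50332490057457
blade low 34 [488.58 -10.91  34.  ] 486.73745029069175
170 [128 130 129  81  54  55  60  60  59  59  59  53  52  55  59  58  60  59
  60  57  49  39  56  61  59  61  61  62  60  61  59  52  49  81 123 130]
180 [124 125 124  85  59  56  60  61  60  60  60  60  52  54  58  59  58  59
  57  55  48  37  50  60  61  62  61  61  60  62  57  54  51  79 120 127]
188 [126 125 124 107  71  54  54  51  52  53  53  54  48  52  54  57  57  57
  58  58  51  39  47  53  56  54  53  53  56  55  54  52  70 118 127 127]
193 [120 121 121 120 120 122 120  77  55  57  58  58  60  59  55  66 113 120
 119 119 118 119 118 118]
195 [109 110 111 110 109 110 111  72  51  59  58  61  61  58  55  66 104 110
 110 108 109 110 111 109]
218 [126 125 127 127 126 127 123  81  55  56  58  58  58  58  53  69 118 126
 125 126 125 126 125 126]
```

The pointer is at (319,194) and the index blade at (288.6,191), so about 13 mm remains along the travel. The sleeve is still seated. I'll pull the rest and re-measure.

In the tool's units: -4 mm is -0.04, -5 mm is -0.05.

```bash
echo '[[[0,-0.04,0],[0,0,0]],[[0,-0.05,0],[0,0,0]],[[0,-0.035,0],[0,0,0]],[[0,0,0],[0,0,0]],[[0,0,0],[0,0,0]]]' > next.json && python3 jog.py next.json; echo '[[[0,0,0],[0,0,0]],[[0,0,0],[0,0,0]],[[0,0,0],[0,0,0]]]' > next.json && python3 jog.py next.json
python3 - <<'E'
from h import *
np.set_printoptions(precision=2,suppress=True)
w,s=snap('wrist','w7'),snap('side','s7')
print(ctrl.get_obs()['ee_pos'])
a=cv2.resize(w['img'][130:330,220:420],(600,600),interpolation=cv2.INTER_CUBIC)
b=cv2.resize(s['img'][230:300,285:325],(195,341),interpolation=cv2.INTER_CUBIC)
o=np.zeros((600,800,3),np.uint8);o[:,:600]=a;o[:341,605:]=b
cv2.imwrite('pics/m7.png',o[...,::-1])
E
```

```text
t: 11.02
ee_pos: [484.1, -52.5, 82.1]
orientation: [2.342, 2.082, 0.011]
ft_force: [9.7, -1.6, 0.9]
width: 34.2
grasp_force: 30.0
t: 11.27
ee_pos: [484.3, -52.5, 82.1]
orientation: [2.342, 2.082, 0.011]
ft_force: [10.0, -1.4, 0.8]
width: 34.2
grasp_force: 30.0
[484.3  -52.55  82.09]
```

View pics/m7.png

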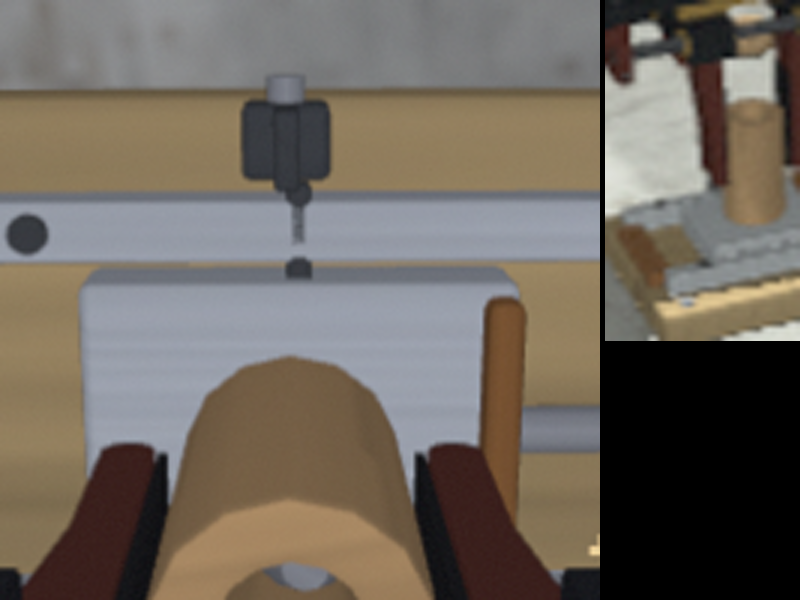

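The pointer is at crop x≈298 and the blade at x≈287, so about 1.8 mm is left. I'll make the last small pull, hold, and check the numbers.

In the tool's units: -1 mm is -0.01, -0.8 mm is -0.008.

```bash
echo '[[[0,-0.01,0],[0,0,0]],[[0,-0.008,0],[0,0,0]],[[0,0,0],[0,0,0]],[[0,0,0],[0,0,0]],[[0,0,0],[0,0,0]]]' > next.json && python3 jog.py next.json; echo '[[[0,0,0],[0,0,0]],[[0,0,0],[0,0,0]],[[0,0,0],[0,0,0]],[[0,0,0],[0,0,0]],[[0,0,0],[0,0,0]]]' > next.json && python3 jog.py next.json
python3 - <<'E'
from h import *
w=snap('wrist','w8');g=cv2.cvtColor(w['img'],cv2.COLOR_RGB2GRAY)
print(g[191,305:332]);print(g[195,305:332]);print(g[180,298:335])
p=np.where(g[195,305:332]<90)[0]+305; print('pointer u',p.mean(),'width',len(p))
E
```

```text
t: 11.78
ee_pos: [482.6, -52.4, 82.1]
orientation: [2.342, 2.082, 0.011]
ft_force: [10.2, -1.2, 0.4]
width: 34.4
grasp_force: 30.0
t: 12.2
ee_pos: [482.6, -52.4, 82.1]
orientation: [2.342, 2.082, 0.011]
ft_force: [9.7, -1.3, 0.3]
width: 34.0
grasp_force: 30.0
[127 125 128 127 127 127 127 128 127 107  68  55  56  58  56  58  55  54
  67 121 128 127 127 127 127 127 127]
[110 109 110 111 110 110 110 110 110 109  72  54  58  59  60  61  59  55
  65 103 110 110 110 109 111 109 109]
[125 126 124 125 126 108  65  54  57  61  61  61  60  60  60  59  50  52
  57  58  59  59  57  58  53  49  59  60  61  61  61  61  62  59  52  68
 122]
pointer u 319.0 width 9
```

The pointer is at u=319.0 and the blade spans about 314.5–323 (centre ≈318.8), so they are level. The grip is 30 N and the slide is still, so I'll hand in.

```bash
python3 -c "
from h import *
print(ctrl.close_job())"
```

```text
the job is handed in; nothing more can be done
None
```

I pushed the wide-bored sleeve fully down on the pin, pulled the slide until its pointer was level with the index (within about 0.2 mm in the wrist camera), and handed the job in while still gripping the sleeve at 30 N; no verdict came back.

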